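Line up a graduated beaker set on the display board

ROBOT

A 7-joint arm with a two-finger parallel gripper is mounted at the origin on the work surface. World frame = base frame: x ahead of the robot, y to its left, z up, the work surface at z = 0. Lengths are in m, angles in rad, forces in N, time in s.
With the tool pointing down it reaches from about 0.425 to 0.825 m from the base axis. Payload 3.6 kg.
Tool frame: the origin (TCP) lies at the very end of the fingers, on their centre line; the grasp point (between the pads) lies 19 mm behind it (manip.tcp_to_grasp is the y of the grasp point in the tool frame, in m); y points along the fingers, z is the direction in which the jaws open and shut, and the axes are right-handed (so a half turn about y gives the same grasp; the last joint's range is limited). The gripper opens to 93 mm and grips with 3 to 60 N. Pads are 15 mm wide; open, the fingers measure 128 mm over their backs; the gripper's body (75 mm by 188 mm) begins 65 mm behind the grasp point.
Start: joints at [1.206, 0.615, -0.013, 1.423, 0.008, 1.103, -0.04], TCP at [0.216, -0.613, 0.219] pointing down, gripper open.
Joint ranges: [-3.12, 3.12], [-0.3, 2.06], [-1.34, 1.32], [0.26, 2.42], [-1.36, 4.5], [0.01, 1.98], [-2.84, 2.84]. Speed limits (rad/s): [2.79, 2.79, 3.14, 3.14, 3.14, 3.14, 3.14].

INTERFACE

Orientations are given as a unit quaternion [w, x, y, z].
In Python, from bench import manip gives the robot as it stands. The module is installed in compiled form; this text tells all that it offers.
- The arm moves only by the shell command python3 -m pendant 'ROWS'. ROWS is JSON, one flat list of numbers, 7 for each row, row after row: the shift along the world's x, y, z in mm, then the turn, a rotation vector about the world's x, y, z in rad, then the opening, from -1 (shut) to 1 (fully open), so that 0 is half open. A call has exactly 5 rows; each row shifts and turns the commanded pose from where the row before left it; what a row does not reach is not made up. A row lasts 1/10 s, in which the tool goes at most 50 mm and 8.59 degrees, less where a joint would pass 70% of its speed; a pose out of reach is approached as far as the arm can. A call is refused whole if a number of a shift passes 50 or a number of a turn 0.15, either way. A call with a gripper value outside its range is refused whole. The fingers move at their own pace and stop on an object; the grip force is fixed at half the most. Time passes only in rows, so rows that do not move let the fingers close, or fill a call up. It gives the time, the measured TCP pose, the force and the opening at its end, in the units of the state.
- manip.sense(): the state, without advancing time (a new reading comes with each control period).
- manip.capture(name): name is "scene" or "top"; returns the picture (480x640x3 uint8, red, green, blue); there is no depth.
- manip.calibration(name): a dict with "camera_matrix" (3x3 intrinsics, pixels), "dist" ([k1, k2, p1, p2, k3] as OpenCV has them; the pictures are not rectified), "origin" and "attitude" of the camera in the world. Camera axes: x right, y up, looking along -z (the intrinsics and any distortion apply to the point x, -y, -z); pixel columns grow to the right and rows downward; lengths in m; the calibration is good to about 2 mm. A picture is of the moment at which its call begins. calibration takes no time and is no camera call.
- manip.hand_in(): hands the job in, once; it reports no verdict.
The state is a dict: "time": time; "q": joint angles; "joint_vel": joint speeds; "joint_torque": joint torques, N m; "tool_pos": TCP position; "tcp_rot": TCP orientation; "force": force on the tool from outside, world axes, zero at the start; "ft_torque": the same for the moment, N m; "width": opening from 0.0 (shut) to 1.0 (fully open).
Only numpy, scipy, OpenCV 4.12 (cv2) and the standard library are available. Lean on these libraries where they do the work, as an engineer would, in place of code of your own. Each camera call takes 0.05 s, during which the arm holds its last target. There are 200 camera calls.

TASK

Stand the four stoneware beakers upright on the display board, one centred on each cork pad, in order of height: the tallest next to the price-ticket stand, falling to the shortest at the other end. Place them shortest first and tallest last, so the tall ones never stand in the way, and set each down gently without dropping it or knocking any over. Let go of each one before fetching the next.

Things in the scene. Friction and masses are not known exactly. Their poses are not given: they have to be found in the camera images.
- beaker_60: The shortest of four open stoneware beakers of one set, all with the same cream glaze and brown rim: straight round wall, 46 mm outside diameter, 60 mm tall, wall 5 mm, roughly 100 g. Stands mouth up on the table. Origin: centre of its underside; z points up out of the mouth.
- beaker_75: The second shortest of four open stoneware beakers of one set, all with the same cream glaze and brown rim: straight round wall, 52 mm outside diameter, 75 mm tall, wall 5 mm, roughly 140 g. Stands mouth up on the table. Origin: centre of its underside; z points up out of the mouth.
- beaker_90: The second tallest of four open stoneware beakers of one set, all with the same cream glaze and brown rim: straight round wall, 58 mm outside diameter, 90 mm tall, wall 5 mm, roughly 190 g. Stands mouth up on the table. Origin: centre of its underside; z points up out of the mouth.
- beaker_105: The tallest of four open stoneware beakers of one set, all with the same cream glaze and brown rim: straight round wall, 64 mm outside diameter, 105 mm tall, wall 5 mm, roughly 240 g. Stands mouth up on the table. Origin: centre of its underside; z points up out of the mouth.
- board: Fixed wooden display board lying flat beyond the beakers, 90 mm deep (its x), 530 mm long (its y), 12 mm thick, with four round cork pads in a row along its length. Origin: centre of its underside, on the table top. It may be turned a little on the table.
- pad_a: Round cork pad fixed on the board, 74 mm across, 2 mm thick, on the board's midline 142.5 mm from the board's centre towards its +y end (an end pad); the pads are 95 mm apart. Origin: centre of its underside, on the board's top; the pad's top is 2 mm above it, 14 mm above the table.
- pad_b: Round cork pad fixed on the board, 74 mm across, 2 mm thick, on the board's midline 47.5 mm from the board's centre towards its +y end; the pads are 95 mm apart. Origin: centre of its underside, on the board's top; the pad's top is 2 mm above it, 14 mm above the table.
- pad_c: Round cork pad fixed on the board, 74 mm across, 2 mm thick, on the board's midline 47.5 mm from the board's centre towards its -y end; the pads are 95 mm apart. Origin: centre of its underside, on the board's top; the pad's top is 2 mm above it, 14 mm above the table.
- pad_d: Round cork pad fixed on the board, 74 mm across, 2 mm thick, on the board's midline 142.5 mm from the board's centre towards its -y end (an end pad); the pads are 95 mm apart. Origin: centre of its underside, on the board's top; the pad's top is 2 mm above it, 14 mm above the table.
- ticket_stand: Fixed price-ticket stand at one end of the board, 95 mm beyond the end pad (either end: it changes from start to start): a dark wooden foot 60 x 24 mm with a blank white card leaning in it, 50 mm tall in all. Origin: centre of its underside, on the board's top. At the board's other end a small flat grey-green glaze test tile is fixed instead.
Things that resemble listed ones, but are neither listed nor needed, are in the scene too. What is shaped like the beaker_105 but blue or red is not meant.

How it is judged:
By the outcome, as a careful person would: the job done as asked, in the order asked, and still so for the second after the job is handed in, with the robot touching nothing.
It also fails if it takes over 112 s, if anything falls off the work surface, if the arm or the gripper's body presses on something with over 40 N, if the wrist force passes 120 N, or if a joint passes its speed limit or range.

## Working session

There is one attempt and no reset: what is moved stays moved. The work goes in short steps, Python scripts to look and compute and a shell command to move; the robot and the scene stay as the last step left them, time stands still between calls to the robot, and variables do not carry over. Pictures are saved under pics/ and viewed, about 12 in all and at most 16, crops included, and the job is handed in when it is done.

```bash
mkdir -p pics
python3 - <<'E'
from bench import manip
import cv2
for n in("scene","top"):
    cv2.imwrite(f"pics/{n}0.png",manip.capture(n)[:,:,::-1]); print(n,manip.calibration(n))
print(manip.sense(),manip.tcp_to_grasp)
E
```

```text
scene {'camera_matrix': array([[531.38072713,   0.        , 317.3280789 ],
       [  0.        , 531.38072713, 237.41033063],
       [  0.        ,   0.        ,   1.        ]]), 'dist': array([-0.00973593,  0.        ,  0.        ,  0.        ,  0.        ]), 'origin': array([ 1.02294825, -0.17548903,  0.714637  ]), 'attitude': array([0.78153015, 0.29252762, 0.19060083, 0.51701986])}
top {'camera_matrix': array([[616.21270129,   0.        , 314.25816938],
       [  0.        , 616.21270129, 251.35391298],
       [  0.        ,   0.        ,   1.        ]]), 'dist': array([0.04895485, 0.        , 0.        , 0.        , 0.        ]), 'origin': array([0.4208913 , 0.02521662, 1.00370871]), 'attitude': array([ 0.70714535,  0.04374655, -0.02832757, -0.70514483])}
{'time': 0.1, 'q': array([ 1.20549465,  0.61580256, -0.01258608,  1.424699  ,  0.00812679,
        1.10341768, -0.04042566]), 'joint_vel': array([ 1.41205748e-04, -2.04825968e-03,  3.54726339e-07, -2.87264113e-03,
        2.38157228e-03,  1.98824184e-03,  1.73213159e-04]), 'joint_torque': array([ 1.31520312e-03, -4.60043013e+01,  2.10308586e-01, -1.66244531e+01,
       -6.11396064e-02,  1.69442128e-02,  8.55017424e-05]), 'tool_pos': array([ 0.21578753, -0.61239363,  0.21762321]), 'tcp_rot': array([ 0.11906197, -0.11938133,  0.69777184, -0.69619451]), 'force': array([0.07335875, 0.31904721, 0.34870727]), 'ft_torque': array([-0.06222011,  0.02997072,  0.02327364]), 'width': 1.0016120646964084} -0.0188
```

View pics/scene0.png

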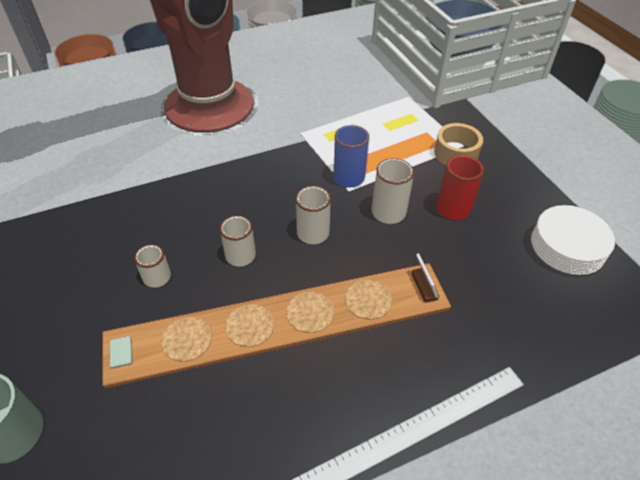

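View pics/top0.png

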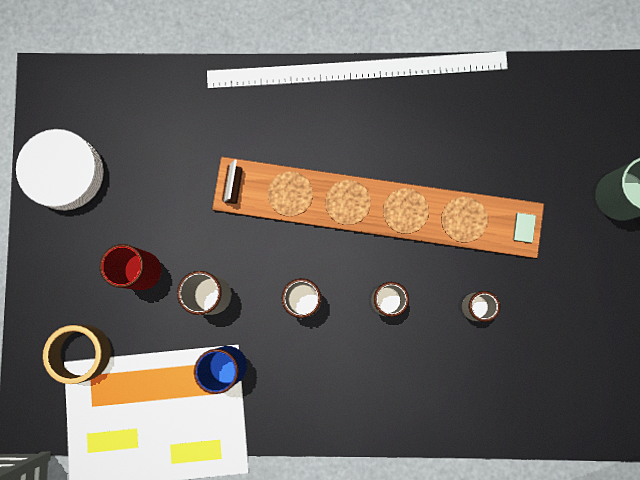

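The cream beakers run, shortest to tallest, scene (152,266), (238,241), (313,215), (392,190), which are top (480,306), (390,300), (301,298), (202,293). Lookalikes are the blue cup at scene (350,155) / top (218,370), the red cup at scene (460,187) / top (124,266), the green cup at top (630,190) and the tape ring at top (76,354); none of these is wanted. The ticket stand is at top (233,183), scene (426,280), which is the +y end. So pad_a gets beaker_105, pad_b gets 90, pad_c gets 75 and pad_d gets 60.

```bash
cat > h.py <<'E'
from bench import manip
import cv2, numpy as np
from scipy.spatial.transform import Rotation as R
from scipy.optimize import least_squares
def cast(n,px,z):
    c=manip.calibration(n); w,x,y,zz=c["attitude"]
    u=cv2.undistortPoints(np.float64(px).reshape(-1,1,2),c["camera_matrix"],c["dist"])[:,0]
    d=R.from_quat([x,y,zz,w]).apply(np.c_[u[:,0],-u[:,1],-np.ones(len(u))])
    o=c["origin"]; return (o+d*((z-o[2])/d[:,2])[:,None])[:,:2]
def circ(P):
    f=lambda p:np.hypot(P[:,0]-p[0],P[:,1]-p[1])-p[2]
    return least_squares(f,[*P.mean(0),.03],loss="soft_l1",f_scale=.001).x
def rim(img,n,px,z,r=45):
    """outer rim circle of the brown-rimmed thing near px, at height z"""
    a=img.astype(int); m=((a[...,0]-a[...,1]>22)&(a[...,0]<200)).astype(np.uint8)
    k=np.zeros_like(m); cv2.circle(k,px,r,1,-1); m=cv2.morphologyEx(m*k,cv2.MORPH_CLOSE,np.ones((3,3)))
    cs=cv2.findContours(m,cv2.RETR_EXTERNAL,cv2.CHAIN_APPROX_NONE)[0]
    c=np.vstack([k for k in cs if len(k)>12]); c=cv2.convexHull(c)[:,0]
    return circ(cast(n,c,z))
def board(img,n):
    h=cv2.cvtColor(img,cv2.COLOR_RGB2HSV); m=cv2.inRange(h,(5,70,90),(25,255,255))
    m=cv2.morphologyEx(cv2.morphologyEx(m,cv2.MORPH_OPEN,np.ones((3,3))),cv2.MORPH_CLOSE,np.ones((9,9)))
    c=max(cv2.findContours(m,cv2.RETR_EXTERNAL,cv2.CHAIN_APPROX_NONE)[0],key=lambda c:cv2.minAreaRect(c)[1][0]*cv2.minAreaRect(c)[1][1] if 1 else 0)
    P=cast(n,cv2.convexHull(c)[:,0],.012)
    return cv2.minAreaRect((P*1000).astype(np.float32))
E
python3 - <<'E'
from h import *
I={n:cv2.imread(f"pics/{n}0.png")[:,:,::-1] for n in("scene","top")}
px=dict(scene=[(150,255),(237,228),(313,199),(394,172)],top=[(480,306),(390,300),(301,298),(202,293)])
for i,hh in enumerate((.06,.075,.09,.105)):
    for n in I: print(hh,n,(rim(I[n],n,px[n][i],hh,30 if n=="top" else 22)*1000).round(1))
for n in I: print(n,board(I[n],n))
# pads
pp=dict(scene=[(369,299),(310,312),(249,325),(186,339)],top=[(290,193),(348,202),(406,210),(465,219)])
for n in I: print(n,(cast(n,pp[n],.014)*1000).round(1).tolist())
a=cv2.resize(I["top"][260:350,150:520],None,fx=2.1,fy=2.1,interpolation=2);b=cv2.resize(I["scene"][140:300,120:500],(777,327),interpolation=2)
cv2.imwrite("pics/crop.png",np.vstack([a,b[:,:777]])[:,:,::-1])
E
```

```text
0.06 scene [ 433.3 -210.5   23.4]
0.06 top [ 435.  -211.    22.8]
0.075 scene [443.  -68.7  26.3]
0.075 top [444.7 -69.4  25.7]
0.09 scene [443.7  66.4  29.3]
0.09 top [445.5  64.9  28.7]
0.105 scene [450.8 215.5  32.1]
0.105 top [452.5 213.6  31.7]
scene ((597.1848754882812, -52.274871826171875), (532.0256958007812, 97.08765411376953), 81.5235824584961)
top ((596.3130493164062, -53.134918212890625), (530.181884765625, 90.25575256347656), 81.45405578613281)
scene [[617.3, 90.3], [603.3, -5.2], [588.6, -99.9], [575.0, -194.3]]
top [[617.8, 87.0], [602.9, -7.5], [589.7, -101.2], [574.9, -195.5]]
```

View pics/crop.png

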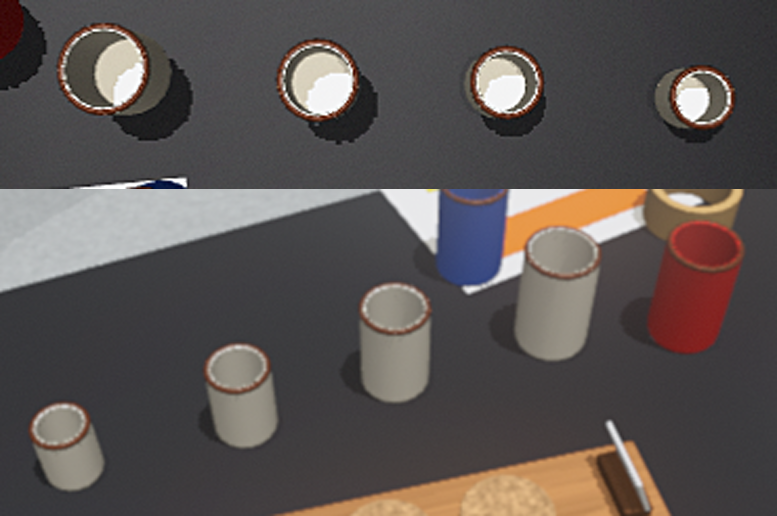

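The crop confirms four cream brown-rimmed beakers. Their fitted rim radii (23, 26, 29, 32 mm) match the 60/75/90/105 set, and the two views agree to 2 mm. Next I work out the turn that sets the jaws across the board.

```bash
cat > goal.py <<'E'
import sys
from h import *
B=dict(b60=(434.2,-210.8),b75=(443.8,-69.1),b90=(444.6,65.6),b105=(451.7,214.5))
u=np.array([.148,.989]);c=np.array([596.6,-52.8])
for k,s in zip("abcd",(142.5,47.5,-47.5,-142.5)): B[k]=c+s*u
def todo(name,ztcp):
    s=manip.sense(); p=s["tool_pos"]*1000; w,x,y,z=s["tcp_rot"]; Q=R.from_quat([x,y,z,w])
    best=[]
    for sg in(1,-1):
        zc=np.array([.989,-.148,0])*sg; yc=np.array([0,0,-1.]); T=R.from_matrix(np.c_[np.cross(yc,zc),yc,zc])
        best.append((T*Q.inv()).as_rotvec())
    r=min(best,key=np.linalg.norm)
    print(name,"t",round(s["time"],2),"tcp",p.round(1),"d",(np.r_[B[name],ztcp]-p).round(1),"turn",r.round(3),"w",round(s["width"],3),"F",s["force"].round(1),"q7",s["q"][6].round(2))
if __name__=="__main__": todo(sys.argv[1],float(sys.argv[2]))
E
python3 goal.py b60 150; python3 -c "
from h import *
print(cast('top',[(218,370),(124,266)],.105))"
```

```text
b60 t 0.1 tcp [ 215.8 -612.4  217.6] d [218.4 401.6 -67.6] turn [-1.000e-03 -2.000e-03  1.083e+00] w 1.002 F [0.1 0.3 0.3] q7 -0.04
[[0.34102478 0.18286114]
 [0.49078041 0.3238974 ]]
```

```bash
python3 -m pendant '[20,36,-6,0,0,0.108,1, 22,40,-7,0,0,0.108,1, 22,40,-7,0,0,0.108,1, 22,40,-7,0,0,0.108,1, 22,40,-7,0,0,0.108,1]'
python3 -m pendant '[22,40,-7,0,0,0.108,1, 22,40,-7,0,0,0.108,1, 22,40,-7,0,0,0.108,1, 22,43,-7,0,0,0.108,1, 22,43,-6,0,0,0.108,1]'
python3 -m pendant '[0,0,0,0,0,0,1, 0,0,0,0,0,0,1, 0,0,0,0,0,0,1, 0,0,0,0,0,0,1, 0,0,0,0,0,0,1]'
python3 goal.py b60 16
```

```text
time: 0.6
tool_pos: [0.3245, -0.4151, 0.1842]
tcp_rot: [0.302, -0.302, 0.639, -0.639]
force: [0.7, -0.3, -0.3]
width: 1.001
time: 1.1
tool_pos: [0.4343, -0.2094, 0.1502]
tcp_rot: [0.462, -0.462, 0.536, -0.535]
force: [-0.2, -0.2, 0.5]
width: 1.002
time: 1.6
tool_pos: [0.4334, -0.2125, 0.1507]
tcp_rot: [-0.46, 0.46, -0.537, 0.537]
force: [0.1, 0.4, 0.0]
width: 1.001
b60 t 1.6 tcp [ 433.4 -212.5  150.7] d [   0.8    1.7 -134.7] turn [ 0.001 -0.     0.007] w 1.001 F [0.1 0.4 0. ] q7 0.03
```

```bash
python3 -m pendant '[0.8,1.7,-20,0,0,0.007,1, 0,0,-25,0,0,0,1, 0,0,-25,0,0,0,1, 0,0,-25,0,0,0,1, 0,0,-20,0,0,0,1]'
python3 -m pendant '[0,0,-12,0,0,0,1, 0,0,-7.5,0,0,0,1, 0,0,0,0,0,0,1, 0,0,0,0,0,0,1, 0,0,0,0,0,0,1]'
python3 goal.py b60 16
python3 -m pendant '[0,0,0,0,0,0,-1, 0,0,0,0,0,0,-1, 0,0,0,0,0,0,-1, 0,0,0,0,0,0,-1, 0,0,0,0,0,0,-1]'
python3 -m pendant '[0,0,0,0,0,0,-1, 0,0,0,0,0,0,-1, 0,0,0,0,0,0,-1, 0,0,0,0,0,0,-1, 0,0,0,0,0,0,-1]'
```

```text
time: 2.1
tool_pos: [0.4343, -0.2102, 0.0345]
tcp_rot: [0.462, -0.462, 0.535, -0.535]
force: [-0.2, 0.0, 0.3]
width: 0.998
time: 2.6
tool_pos: [0.4355, -0.2097, 0.017]
tcp_rot: [-0.463, 0.462, -0.534, 0.536]
force: [0.4, 0.1, 1.3]
width: 1.002
b60 t 2.6 tcp [ 435.5 -209.7   17. ] d [-1.3 -1.1 -1. ] turn [ 0.001  0.002 -0.003] w 1.002 F [0.4 0.1 1.3] q7 -0.08
time: 3.1
tool_pos: [0.4349, -0.2093, 0.0162]
tcp_rot: [0.462, -0.462, 0.535, -0.535]
force: [0.2, 0.4, -0.5]
width: 0.619
time: 3.6
tool_pos: [0.435, -0.2093, 0.0161]
tcp_rot: [-0.463, 0.462, -0.535, 0.535]
force: [-0.6, -0.5, -0.3]
width: 0.498
```

```bash
python3 -m pendant '[0,0,0,0,0,0,-1, 0,0,5,0,0,0,-1, 0,0,15,0,0,0,-1, 0,0,20,0,0,0,-1, 0,0,20,0,0,0,-1]'
python3 -m pendant '[15,2,0,0,0,0,-1, 25,3,0,0,0,0,-1, 25,3,0,0,0,0,-1, 25,3,0,0,0,0,-1, 25,3,0,0,0,0,-1]'
python3 -m pendant '[18,2,0,0,0,0,-1, 8,1,0,0,0,0,-1, 0,0,0,0,0,0,-1, 0,0,0,0,0,0,-1, 0,0,0,0,0,0,-1]'
python3 goal.py d 30
python3 - <<'E'
from bench import manip
import cv2
cv2.imwrite("pics/s1.png",manip.capture("scene")[120:440,60:500,::-1])
E
```

```text
time: 4.1
tool_pos: [0.434, -0.2091, 0.0767]
tcp_rot: [0.462, -0.463, 0.535, -0.534]
force: [-0.2, -0.6, -0.5]
width: 0.499
time: 4.6
tool_pos: [0.55, -0.1951, 0.0761]
tcp_rot: [0.462, -0.463, 0.535, -0.535]
force: [-0.3, -0.5, -1.0]
width: 0.497
time: 5.1
tool_pos: [0.5743, -0.1929, 0.076]
tcp_rot: [0.462, -0.463, 0.535, -0.535]
force: [0.0, 0.1, -1.2]
width: 0.503
d t 5.1 tcp [ 574.3 -192.9   76. ] d [  1.2  -0.8 -46. ] turn [ 0.    -0.002 -0.003] w 0.503 F [ 0.   0.1 -1.2] q7 -0.1
```

View pics/s1.png

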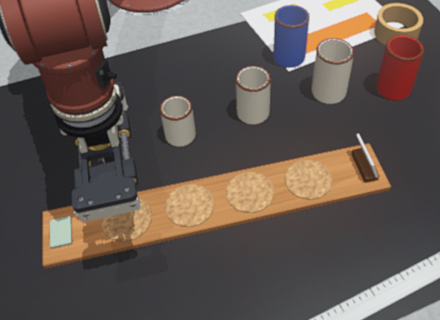

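The gripper over pad_d at crop (105,200) hides the beaker. The width of 46 mm and the 1 N pull show it is held, so I lower it.

```bash
python3 -m pendant '[1.2,-0.8,-12,0,0,0,-1, 0,0,-14,0,0,0,-1, 0,0,-10,0,0,0,-1, 0,0,-5,0,0,0,-1, 0,0,-2,0,0,0,-1]'
python3 -m pendant '[0,0,-1,0,0,0,-1, 0,0,-1,0,0,0,-1, 0,0,0,0,0,0,-1, 0,0,0,0,0,0,-1, 0,0,0,0,0,0,-1]'
python3 goal.py d 30
```

```text
time: 5.65
tool_pos: [0.5764, -0.1928, 0.0318]
tcp_rot: [0.462, -0.463, 0.536, -0.534]
force: [-0.3, 0.1, -1.5]
width: 0.499
time: 6.15
tool_pos: [0.5772, -0.1932, 0.0315]
tcp_rot: [-0.463, 0.462, -0.535, 0.535]
force: [0.6, -0.6, -2.0]
width: 0.501
d t 6.15 tcp [ 577.2 -193.2   31.5] d [-1.7 -0.6 -1.5] turn [ 0.     0.    -0.004] w 0.501 F [ 0.6 -0.6 -2. ] q7 -0.11
```

```bash
python3 -m pendant '[-1,0,-0.5,0,0,0,-1, 0,0,-0.5,0,0,0,-1, 0,0,0,0,0,0,-1, 0,0,0,0,0,0,-1, 0,0,0,0,0,0,-1]'
python3 goal.py d 30
```

```text
time: 6.65
tool_pos: [0.5759, -0.1932, 0.0302]
tcp_rot: [0.462, -0.463, 0.535, -0.535]
force: [-0.8, 0.4, -0.1]
width: 0.5
d t 6.65 tcp [ 575.9 -193.2   30.2] d [-0.4 -0.5 -0.2] turn [ 0.    -0.    -0.004] w 0.5 F [-0.8  0.4 -0.1] q7 -0.12
```

```bash
python3 -m pendant '[0,0,-0.3,0,0,0,-1, 0,0,0,0,0,0,0.3, 0,0,0,0,0,0,1, 0,0,0,0,0,0,1, 0,0,0,0,0,0,1]'
python3 -m pendant '[0,0,0,0,0,0,1, 0,0,0,0,0,0,1, 0,0,0,0,0,0,1, 0,0,0,0,0,0,1, 0,0,0,0,0,0,1]'
python3 -m pendant '[0,0,8,0,0,0,1, 0,0,20,0,0,0,1, 0,0,30,0,0,0,1, 0,0,30,0,0,0,1, 0,0,22,0,0,0,1]'
python3 goal.py b75 140
```

```text
time: 7.15
tool_pos: [0.5762, -0.1931, 0.0298]
tcp_rot: [-0.463, 0.462, -0.535, 0.535]
force: [0.2, 0.2, -0.2]
width: 0.795
time: 7.65
tool_pos: [0.5761, -0.1931, 0.0298]
tcp_rot: [0.462, -0.462, 0.535, -0.535]
force: [0.5, 0.6, 0.6]
width: 0.998
time: 8.15
tool_pos: [0.5768, -0.1932, 0.1426]
tcp_rot: [-0.463, 0.462, -0.534, 0.536]
force: [0.4, 0.4, -1.3]
width: 1.0
b75 t 8.15 tcp [ 576.8 -193.2  142.6] d [-133.   124.1   -2.6] turn [ 0.001  0.003 -0.004] w 1.0 F [ 0.4  0.4 -1.3] q7 -0.07
```

```bash
python3 -m pendant '[-14,13,0,0,0,0,1, -25,23,0,0,0,0,1, -27,26,0,0,0,0,1, -27,26,0,0,0,0,1, -25,23,0,0,0,0,1]'
python3 -m pendant '[-14,13,0,0,0,0,1, 0,0,0,0,0,0,1, 0,0,0,0,0,0,1, 0,0,0,0,0,0,1, 0,0,0,0,0,0,1]'
python3 goal.py b75 25
python3 - <<'E'
from h import *
im=manip.capture("top"); print((rim(im,"top",(465,213),.074,28)*1000).round(1))
cv2.imwrite("pics/t1.png",im[120:360,150:560,::-1])
E
```

```text
time: 8.65
tool_pos: [0.4569, -0.0808, 0.1405]
tcp_rot: [-0.463, 0.462, -0.535, 0.535]
force: [0.3, 0.3, 0.3]
width: 0.999
time: 9.15
tool_pos: [0.4451, -0.0701, 0.1399]
tcp_rot: [-0.462, 0.462, -0.535, 0.536]
force: [0.7, -0.3, 0.3]
width: 1.002
b75 t 9.15 tcp [445.1 -70.1 139.9] d [  -1.3    1.  -114.9] turn [ 0.     0.001 -0.002] w 1.002 F [ 0.7 -0.3  0.3] q7 -0.27
[ 573.4 -183.5   40. ]
```

View pics/t1.png

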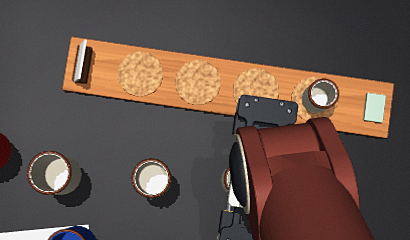

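Beaker_60 stands upright on pad_d with its rim at top (472,214). The gripper is over beaker_75. I check the centring numerically using the bright rim.

```bash
cat > chk.py <<'E'
from h import *
import sys
def ring(path,n,px,z,r):
    im=cv2.imread(path)[:,:,::-1] if isinstance(path,str) else path
    a=im.astype(int); m=((a.min(2)>175)|((a[...,0]>60)&(a[...,0]<165)&(a[...,1]<.62*a[...,0])&(a[...,2]<.5*a[...,0]))).astype(np.uint8)
    k=np.zeros_like(m); cv2.circle(k,px,r,1,-1); c=np.argwhere(m*k)[:,::-1].astype(np.int32)
    return (circ(cast(n,cv2.convexHull(c)[:,0],z))*1000).round(1)
E
python3 - <<'E'
from chk import *
im=np.zeros((480,640,3),np.uint8); im[120:360,150:560]=cv2.imread("pics/t1.png")[:,:,::-1]
print(ring(im,"top",(473,214),.074,17), cast("top",[(473,214)],.074), im[200:230:1,473].tolist())
E
```

```text
[ 575.  -194.9   22.7] [[ 0.57322983 -0.19426175]] [[168, 148, 143], [220, 217, 217], [70, 68, 57], [94, 89, 78], [92, 89, 78], [94, 91, 80], [90, 87, 75], [92, 86, 76], [90, 87, 74], [86, 80, 71], [116, 111, 99], [179, 171, 154], [190, 183, 164], [197, 188, 166], [226, 222, 210], [248, 248, 251], [245, 245, 246], [243, 243, 243], [242, 242, 243], [243, 243, 244], [244, 244, 244], [244, 244, 244], [243, 243, 244], [245, 246, 246], [251, 253, 254], [244, 248, 246], [68, 11, 0], [91, 42, 24], [63, 44, 36], [95, 95, 86]]
```

```bash
python3 -m pendant '[-1,1,-15,0,0,0,1, 0,0,-25,0,0,0,1, 0,0,-25,0,0,0,1, 0,0,-25,0,0,0,1, 0,0,-15,0,0,0,1]'
python3 -m pendant '[0,0,-10,0,0,0,1, 0,0,0,0,0,0,1, 0,0,0,0,0,0,1, 0,0,0,0,0,0,1, 0,0,0,0,0,0,1]'
python3 goal.py b75 25
python3 -m pendant '[0,0,0,0,0,0,-1, 0,0,0,0,0,0,-1, 0,0,0,0,0,0,-1, 0,0,0,0,0,0,-1, 0,0,0,0,0,0,-1]'
python3 -m pendant '[0,0,0,0,0,0,-1, 0,0,0,0,0,0,-1, 0,0,0,0,0,0,-1, 0,0,0,0,0,0,-1, 0,0,0,0,0,0,-1]'
python3 goal.py b75 25
```

```text
time: 9.7
tool_pos: [0.4428, -0.0685, 0.0331]
tcp_rot: [0.462, -0.463, 0.536, -0.535]
force: [-0.3, -0.0, -0.5]
width: 1.003
time: 10.2
tool_pos: [0.4436, -0.0682, 0.0256]
tcp_rot: [-0.463, 0.462, -0.535, 0.535]
force: [-0.4, -0.0, 0.2]
width: 1.001
b75 t 10.2 tcp [443.6 -68.2  25.6] d [ 0.2 -0.9 -0.6] turn [ 0.     0.002 -0.003] w 1.001 F [-0.4 -0.   0.2] q7 -0.38
time: 10.7
tool_pos: [0.443, -0.0681, 0.0249]
tcp_rot: [0.462, -0.462, 0.535, -0.535]
force: [-0.5, 0.3, -0.3]
width: 0.619
time: 11.2
tool_pos: [0.4433, -0.0681, 0.0249]
tcp_rot: [-0.463, 0.462, -0.535, 0.535]
force: [0.6, 0.2, -0.6]
width: 0.549
b75 t 11.2 tcp [443.3 -68.1  24.9] d [ 0.5 -1.   0.1] turn [-0.     0.    -0.004] w 0.549 F [ 0.6  0.2 -0.6] q7 -0.38
```

Beaker_60 is within 1 mm of the pad_d centre, and beaker_75 is gripped at 51 mm.

```bash
python3 -m pendant '[0,0,5,0,0,0,-1, 0,0,15,0,0,0,-1, 0,0,20,0,0,0,-1, 0,0,15,0,0,0,-1, 0,0,5,0,0,0,-1]'
python3 -m pendant '[15,-3,0,0,0,0,-1, 25,-5.5,0,0,0,0,-1, 25,-5.5,0,0,0,0,-1, 25,-5.5,0,0,0,0,-1, 25,-5,0,0,0,0,-1]'
python3 -m pendant '[20,-4,0,0,0,0,-1, 11,-3,0,0,0,0,-1, 0,0,0,0,0,0,-1, 0,0,0,0,0,0,-1, 0,0,0,0,0,0,-1]'
python3 goal.py c 39
```

```text
time: 11.7
tool_pos: [0.4431, -0.0682, 0.0861]
tcp_rot: [-0.463, 0.462, -0.535, 0.535]
force: [-0.2, -0.4, -1.6]
width: 0.548
time: 12.2
tool_pos: [0.5578, -0.0929, 0.084]
tcp_rot: [0.462, -0.463, 0.536, -0.534]
force: [0.1, 0.2, -1.5]
width: 0.547
time: 12.7
tool_pos: [0.5876, -0.0993, 0.0844]
tcp_rot: [0.462, -0.463, 0.535, -0.534]
force: [0.1, 0.7, -2.3]
width: 0.549
c t 12.7 tcp [587.6 -99.3  84.4] d [  2.   -0.5 -45.4] turn [-0.    -0.002 -0.004] w 0.549 F [ 0.1  0.7 -2.3] q7 -0.26
```

```bash
python3 -m pendant '[1.5,0,-12,0,0,0,-1, 0,0,-14,0,0,0,-1, 0,0,-10,0,0,0,-1, 0,0,-5,0,0,0,-1, 0,0,-2,0,0,0,-1]'
python3 -m pendant '[0,0,-1,0,0,0,-1, 0,0,-0.5,0,0,0,-1, 0,0,0,0,0,0,-1, 0,0,0,0,0,0,-1, 0,0,0,0,0,0,-1]'
python3 goal.py c 39
```

```text
time: 13.2
tool_pos: [0.5898, -0.0995, 0.0406]
tcp_rot: [0.462, -0.463, 0.535, -0.534]
force: [-0.1, -0.1, -1.3]
width: 0.545
time: 13.7
tool_pos: [0.5907, -0.0997, 0.0406]
tcp_rot: [-0.463, 0.462, -0.535, 0.535]
force: [0.0, 0.5, 0.0]
width: 0.543
c t 13.7 tcp [590.7 -99.7  40.6] d [-1.2 -0.1 -1.6] turn [ 0.     0.001 -0.004] w 0.543 F [0.  0.5 0. ] q7 -0.28
```

```bash
python3 -m pendant '[-0.8,0,-0.5,0,0,0,-1, 0,0,-0.5,0,0,0,-1, 0,0,0,0,0,0,-1, 0,0,0,0,0,0,-1, 0,0,0,0,0,0,-1]'
python3 -m pendant '[0,0,-0.5,0,0,0,-1, 0,0,0,0,0,0,-1, 0,0,0,0,0,0,-1, 0,0,0,0,0,0,-1, 0,0,0,0,0,0,-1]'
python3 goal.py c 39
```

```text
time: 14.2
tool_pos: [0.5897, -0.0996, 0.0393]
tcp_rot: [0.462, -0.462, 0.535, -0.535]
force: [0.8, 0.3, -2.3]
width: 0.543
time: 14.7
tool_pos: [0.5899, -0.0996, 0.039]
tcp_rot: [-0.463, 0.462, -0.535, 0.535]
force: [-0.6, 0.0, -0.1]
width: 0.551
c t 14.7 tcp [589.9 -99.6  39. ] d [-0.3 -0.2  0. ] turn [-0.     0.    -0.004] w 0.551 F [-0.6  0.  -0.1] q7 -0.28
```

```bash
python3 -m pendant '[0,0,-0.3,0,0,0,-1, 0,0,0,0,0,0,0.3, 0,0,0,0,0,0,1, 0,0,0,0,0,0,1, 0,0,0,0,0,0,1]'
python3 -m pendant '[0,0,0,0,0,0,1, 0,0,0,0,0,0,1, 0,0,0,0,0,0,1, 0,0,0,0,0,0,1, 0,0,0,0,0,0,1]'
python3 -m pendant '[0,0,8,0,0,0,1, 0,0,20,0,0,0,1, 0,0,35,0,0,0,1, 0,0,35,0,0,0,1, 0,0,22,0,0,0,1]'
python3 goal.py b90 160
```

```text
time: 15.2
tool_pos: [0.5898, -0.0996, 0.0384]
tcp_rot: [0.463, -0.463, 0.535, -0.535]
force: [0.3, -0.9, 0.1]
width: 0.846
time: 15.7
tool_pos: [0.5897, -0.0996, 0.0385]
tcp_rot: [0.462, -0.462, 0.535, -0.535]
force: [-0.1, 0.2, -0.3]
width: 0.998
time: 16.2
tool_pos: [0.591, -0.0995, 0.162]
tcp_rot: [-0.464, 0.461, -0.534, 0.536]
force: [0.5, -0.1, 1.2]
width: 1.002
b90 t 16.2 tcp [591.  -99.5 162. ] d [-146.4  165.1   -2. ] turn [ 0.     0.004 -0.004] w 1.002 F [ 0.5 -0.1  1.2] q7 -0.22
```

```bash
python3 -m pendant '[-14,16,0,0,0,0,1, -24,27,0,0,0,0,1, -27,31,0,0,0,0,1, -27,31,0,0,0,0,1, -26,29,0,0,0,0,1]'
python3 -m pendant '[-19,21,0,0,0,0,1, -8,10,0,0,0,0,1, 0,0,0,0,0,0,1, 0,0,0,0,0,0,1, 0,0,0,0,0,0,1]'
python3 goal.py b90 38
python3 - <<'E'
from chk import *
im=manip.capture("top"); print(ring(im,"top",(473,214),.074,17)); cv2.imwrite("pics/t2.png",im[120:360,150:560,::-1])
E
```

```text
time: 16.7
tool_pos: [0.4706, 0.0358, 0.1593]
tcp_rot: [-0.463, 0.462, -0.535, 0.535]
force: [0.3, 0.6, -0.4]
width: 1.003
time: 17.2
tool_pos: [0.4461, 0.0639, 0.1586]
tcp_rot: [-0.462, 0.462, -0.535, 0.536]
force: [0.2, -0.1, 0.4]
width: 1.0
b90 t 17.2 tcp [446.1  63.9 158.6] d [  -1.5    1.7 -120.6] turn [ 0.     0.001 -0.001] w 1.0 F [ 0.2 -0.1  0.4] q7 -0.56
[ 574.8 -194.9   22.7]
```

View pics/t2.png

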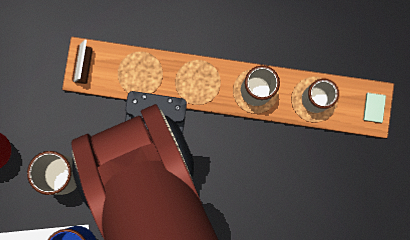

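Beaker_60 is at crop (323,94) and beaker_75 at (262,82), both upright on their pads. I go on to grip beaker_90.

```bash
python3 -m pendant '[-1.2,1.7,-15,0,0,0,1, 0,0,-25,0,0,0,1, 0,0,-25,0,0,0,1, 0,0,-25,0,0,0,1, 0,0,-20,0,0,0,1]'
python3 -m pendant '[0,0,-10,0,0,0,1, 0,0,0,0,0,0,1, 0,0,0,0,0,0,1, 0,0,0,0,0,0,1, 0,0,0,0,0,0,1]'
python3 goal.py b90 38
python3 -m pendant '[0,0,0,0,0,0,-1, 0,0,0,0,0,0,-1, 0,0,0,0,0,0,-1, 0,0,0,0,0,0,-1, 0,0,0,0,0,0,-1]'
python3 -m pendant '[0,0,0,0,0,0,-1, 0,0,0,0,0,0,-1, 0,0,0,0,0,0,-1, 0,0,0,0,0,0,-1, 0,0,0,0,0,0,-1]'
python3 goal.py b90 38
```

```text
time: 17.75
tool_pos: [0.4441, 0.066, 0.0471]
tcp_rot: [0.462, -0.462, 0.535, -0.535]
force: [0.0, -0.3, -0.8]
width: 0.999
time: 18.25
tool_pos: [0.4443, 0.0671, 0.0394]
tcp_rot: [-0.463, 0.462, -0.535, 0.535]
force: [0.5, 0.3, -0.7]
width: 0.998
b90 t 18.25 tcp [444.3  67.1  39.4] d [ 0.3 -1.5 -1.4] turn [-0.     0.002 -0.003] w 0.998 F [ 0.5  0.3 -0.7] q7 -0.69
time: 18.75
tool_pos: [0.4444, 0.0673, 0.0387]
tcp_rot: [-0.463, 0.462, -0.535, 0.535]
force: [-0.1, -0.4, 0.5]
width: 0.627
time: 19.25
tool_pos: [0.444, 0.0672, 0.0387]
tcp_rot: [-0.463, 0.462, -0.535, 0.535]
force: [2.1, -0.4, 1.2]
width: 0.629
b90 t 19.25 tcp [444.   67.2  38.7] d [ 0.6 -1.6 -0.7] turn [-0.     0.001 -0.004] w 0.629 F [ 2.1 -0.4  1.2] q7 -0.69
```

Run:
```python
from chk import *
im=np.zeros((480,640,3),np.uint8); im[120:360,150:560]=cv2.imread("pics/t2.png")[:,:,::-1]
print(ring(im,"top",(412,202),.089,19))
```

```text
[ 589.2 -100.7   25.8]
```

```bash
python3 -m pendant '[0,0,5,0,0,0,-1, 0,0,15,0,0,0,-1, 0,0,20,0,0,0,-1, 0,0,15,0,0,0,-1, 0,0,5,0,0,0,-1]'
python3 -m pendant '[15,-7,0,0,0,0,-1, 25,-11,0,0,0,0,-1, 25,-11,0,0,0,0,-1, 25,-11,0,0,0,0,-1, 25,-11,0,0,0,0,-1]'
python3 -m pendant '[22,-10,0,0,0,0,-1, 15,-7,0,0,0,0,-1, 8,-3.5,0,0,0,0,-1, 0,0,0,0,0,0,-1, 0,0,0,0,0,0,-1]'
python3 -m pendant '[0,0,0,0,0,0,-1, 0,0,0,0,0,0,-1, 0,0,0,0,0,0,-1, 0,0,0,0,0,0,-1, 0,0,0,0,0,0,-1]'
python3 goal.py b 52.7
```

```text
time: 19.75
tool_pos: [0.4428, 0.0669, 0.0994]
tcp_rot: [0.462, -0.463, 0.535, -0.535]
force: [0.3, 1.0, -2.6]
width: 0.628
time: 20.25
tool_pos: [0.5578, 0.0153, 0.0974]
tcp_rot: [0.461, -0.464, 0.536, -0.534]
force: [0.3, -0.1, -2.0]
width: 0.627
time: 20.75
tool_pos: [0.602, -0.0037, 0.0979]
tcp_rot: [0.462, -0.463, 0.535, -0.534]
force: [-0.0, 0.3, -1.4]
width: 0.627
time: 21.25
tool_pos: [0.6035, -0.0044, 0.0986]
tcp_rot: [-0.462, 0.462, -0.535, 0.535]
force: [0.6, 0.3, -2.8]
width: 0.629
b t 21.25 tcp [603.5  -4.4  98.6] d [  0.2  -1.4 -45.9] turn [ 0.     0.    -0.004] w 0.629 F [ 0.6  0.3 -2.8] q7 -0.42
```

```bash
python3 -m pendant '[0,0,-12,0,0,0,-1, 0,0,-14,0,0,0,-1, 0,0,-10,0,0,0,-1, 0,0,-5,0,0,0,-1, 0,0,-2,0,0,0,-1]'
python3 -m pendant '[0,0,-1,0,0,0,-1, 0,0,-0.5,0,0,0,-1, 0,0,-0.5,0,0,0,-1, 0,0,0,0,0,0,-1, 0,0,0,0,0,0,-1]'
python3 goal.py b 52.7
```

```text
time: 21.75
tool_pos: [0.6029, -0.0044, 0.0542]
tcp_rot: [0.462, -0.463, 0.535, -0.534]
force: [-0.5, -0.7, -1.9]
width: 0.631
time: 22.25
tool_pos: [0.6037, -0.0044, 0.0538]
tcp_rot: [-0.463, 0.462, -0.535, 0.535]
force: [-0.1, 0.4, -1.9]
width: 0.629
b t 22.25 tcp [603.7  -4.4  53.8] d [-0.1 -1.4 -1.1] turn [-0.     0.001 -0.003] w 0.629 F [-0.1  0.4 -1.9] q7 -0.44
```

```bash
python3 -m pendant '[0,0,-0.5,0,0,0,-1, 0,0,-0.3,0,0,0,-1, 0,0,0,0,0,0,-1, 0,0,0,0,0,0,-1, 0,0,0,0,0,0,-1]'
python3 -m pendant '[0,0,-0.4,0,0,0,-1, 0,0,0,0,0,0,-1, 0,0,0,0,0,0,-1, 0,0,0,0,0,0,-1, 0,0,0,0,0,0,-1]'
python3 goal.py b 52.7
```

```text
time: 22.75
tool_pos: [0.6036, -0.0044, 0.0528]
tcp_rot: [0.462, -0.462, 0.535, -0.535]
force: [-0.1, 0.5, -1.4]
width: 0.626
time: 23.25
tool_pos: [0.6036, -0.0044, 0.0527]
tcp_rot: [-0.462, 0.462, -0.535, 0.535]
force: [-1.8, 0.9, 4.1]
width: 0.63
b t 23.25 tcp [603.6  -4.4  52.7] d [ 0.  -1.4 -0. ] turn [ 0.     0.    -0.004] w 0.63 F [-1.8  0.9  4.1] q7 -0.44
```

Contact at +4 N, so I release and go up.

```bash
python3 -m pendant '[0,0,0,0,0,0,0.4, 0,0,0,0,0,0,1, 0,0,0,0,0,0,1, 0,0,0,0,0,0,1, 0,0,0,0,0,0,1]'
python3 -m pendant '[0,0,0,0,0,0,1, 0,0,0,0,0,0,1, 0,0,0,0,0,0,1, 0,0,0,0,0,0,1, 0,0,0,0,0,0,1]'
python3 -m pendant '[0,0,8,0,0,0,1, 0,0,20,0,0,0,1, 0,0,35,0,0,0,1, 0,0,35,0,0,0,1, 0,0,22,0,0,0,1]'
python3 goal.py b105 174
```

```text
time: 23.75
tool_pos: [0.6036, -0.0044, 0.0522]
tcp_rot: [0.462, -0.462, 0.535, -0.535]
force: [0.6, 0.7, 0.7]
width: 0.98
time: 24.25
tool_pos: [0.6036, -0.0044, 0.0524]
tcp_rot: [0.462, -0.462, 0.535, -0.535]
force: [-0.5, 0.0, 0.4]
width: 0.999
time: 24.75
tool_pos: [0.6047, -0.0041, 0.1758]
tcp_rot: [-0.464, 0.461, -0.534, 0.536]
force: [0.2, 1.1, -0.4]
width: 0.997
b105 t 24.75 tcp [604.7  -4.1 175.8] d [-153.   218.6   -1.8] turn [-0.     0.004 -0.004] w 0.997 F [ 0.2  1.1 -0.4] q7 -0.39
```

```bash
python3 -m pendant '[-12,17,0,0,0,0,1, -22,32,0,0,0,0,1, -24,34,0,0,0,0,1, -24,34,0,0,0,0,1, -24,34,0,0,0,0,1]'
python3 -m pendant '[-22,32,0,0,0,0,1, -16,23,0,0,0,0,1, -8,12,0,0,0,0,1, 0,0,0,0,0,0,1, 0,0,0,0,0,0,1]'
python3 -m pendant '[0,0,0,0,0,0,1, 0,0,0,0,0,0,1, 0,0,0,0,0,0,1, 0,0,0,0,0,0,1, 0,0,0,0,0,0,1]'
python3 goal.py b105 51
python3 - <<'E'
from chk import *
im=manip.capture("top"); print(ring(im,"top",(473,214),.074,17),ring(im,"top",(412,202),.089,19)); cv2.imwrite("pics/t3.png",im[120:360,150:560,::-1])
E
```

```text
time: 25.25
tool_pos: [0.4966, 0.1479, 0.1731]
tcp_rot: [-0.463, 0.462, -0.535, 0.535]
force: [0.7, 0.0, 0.3]
width: 0.999
time: 25.75
tool_pos: [0.4526, 0.2123, 0.1725]
tcp_rot: [-0.462, 0.462, -0.535, 0.536]
force: [0.4, -0.5, 0.0]
width: 1.0
time: 26.25
tool_pos: [0.4517, 0.2133, 0.1723]
tcp_rot: [0.462, -0.462, 0.535, -0.535]
force: [0.4, -0.2, -0.1]
width: 1.0
b105 t 26.25 tcp [451.7 213.3 172.3] d [   0.     1.2 -121.3] turn [ 0.    -0.    -0.003] w 1.0 F [ 0.4 -0.2 -0.1] q7 -0.86
[ 574.7 -194.7   22.8] [ 589.1 -100.6   25.9]
```

View pics/t3.png

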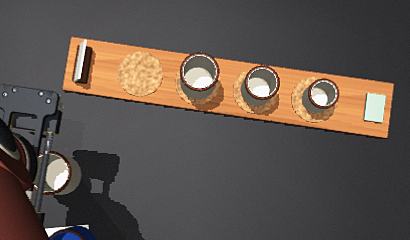

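Three beakers stand upright on pads b, c and d, at crop (200,72), (262,82) and (323,94). The open gripper straddles beaker_105.

```bash
python3 -m pendant '[0,0.3,-15,0,0,0,1, 0,0,-25,0,0,0,1, 0,0,-25,0,0,0,1, 0,0,-25,0,0,0,1, 0,0,-20,0,0,0,1]'
python3 -m pendant '[0,0,-10,0,0,0,1, 0,0,0,0,0,0,1, 0,0,0,0,0,0,1, 0,0,0,0,0,0,1, 0,0,0,0,0,0,1]'
python3 goal.py b105 51
python3 -m pendant '[0,0,0,0,0,0,-1, 0,0,0,0,0,0,-1, 0,0,0,0,0,0,-1, 0,0,0,0,0,0,-1, 0,0,0,0,0,0,-1]'
python3 -m pendant '[0,0,0,0,0,0,-1, 0,0,0,0,0,0,-1, 0,0,0,0,0,0,-1, 0,0,0,0,0,0,-1, 0,0,0,0,0,0,-1]'
python3 goal.py b105 51
```

```text
time: 26.8
tool_pos: [0.4513, 0.2137, 0.0611]
tcp_rot: [0.462, -0.463, 0.535, -0.535]
force: [0.9, -0.9, -0.4]
width: 0.998
time: 27.3
tool_pos: [0.4522, 0.2142, 0.0533]
tcp_rot: [-0.463, 0.462, -0.535, 0.535]
force: [-0.7, 0.6, 0.3]
width: 0.998
b105 t 27.3 tcp [452.2 214.2  53.3] d [-0.5  0.3 -2.3] turn [-0.001  0.002 -0.003] w 0.998 F [-0.7  0.6  0.3] q7 -0.96
time: 27.8
tool_pos: [0.4521, 0.214, 0.0525]
tcp_rot: [-0.463, 0.462, -0.535, 0.535]
force: [1.7, -0.3, 0.2]
width: 0.68
time: 28.3
tool_pos: [0.452, 0.214, 0.0525]
tcp_rot: [-0.463, 0.462, -0.535, 0.535]
force: [1.8, 0.1, 0.9]
width: 0.687
b105 t 28.3 tcp [452.  214.   52.5] d [-0.3  0.5 -1.5] turn [-0.001  0.001 -0.004] w 0.687 F [1.8 0.1 0.9] q7 -0.96
```

```bash
python3 -m pendant '[0,0,5,0,0,0,-1, 0,0,15,0,0,0,-1, 0,0,20,0,0,0,-1, 0,0,15,0,0,0,-1, 0,0,5,0,0,0,-1]'
python3 -m pendant '[12,-9,0,0,0,0,-1, 22,-17,0,0,0,0,-1, 25,-19,0,0,0,0,-1, 25,-19,0,0,0,0,-1, 25,-19,0,0,0,0,-1]'
python3 -m pendant '[25,-19,0,0,0,0,-1, 16,-12,0,0,0,0,-1, 10,-8,0,0,0,0,-1, 5,-4,0,0,0,0,-1, 0,0,0,0,0,0,-1]'
python3 -m pendant '[0,0,0,0,0,0,-1, 0,0,0,0,0,0,-1, 0,0,0,0,0,0,-1, 0,0,0,0,0,0,-1, 0,0,0,0,0,0,-1]'
python3 goal.py a 66.5
```

```text
time: 28.8
tool_pos: [0.4511, 0.2139, 0.1133]
tcp_rot: [0.463, -0.462, 0.535, -0.535]
force: [-0.4, -0.7, -2.7]
width: 0.688
time: 29.3
tool_pos: [0.5611, 0.1283, 0.1108]
tcp_rot: [0.461, -0.463, 0.535, -0.535]
force: [-0.1, 0.1, -2.1]
width: 0.689
time: 29.8
tool_pos: [0.6163, 0.0872, 0.1115]
tcp_rot: [0.462, -0.463, 0.535, -0.535]
force: [-0.6, -0.1, -1.8]
width: 0.683
time: 30.3
tool_pos: [0.6164, 0.0882, 0.1125]
tcp_rot: [-0.463, 0.463, -0.535, 0.535]
force: [-0.6, -0.4, -2.5]
width: 0.688
a t 30.3 tcp [616.4  88.2 112.5] d [  1.3  -0.  -46. ] turn [-0.     0.    -0.004] w 0.688 F [-0.6 -0.4 -2.5] q7 -0.57
```

```bash
python3 -m pendant '[1,0,-12,0,0,0,-1, 0,0,-14,0,0,0,-1, 0,0,-10,0,0,0,-1, 0,0,-5,0,0,0,-1, 0,0,-2,0,0,0,-1]'
python3 -m pendant '[0,0,-1,0,0,0,-1, 0,0,-0.5,0,0,0,-1, 0,0,-0.5,0,0,0,-1, 0,0,0,0,0,0,-1, 0,0,0,0,0,0,-1]'
python3 goal.py a 66.5
```

```text
time: 30.8
tool_pos: [0.6169, 0.0877, 0.068]
tcp_rot: [0.462, -0.463, 0.535, -0.534]
force: [-0.5, 0.9, -1.5]
width: 0.684
time: 31.3
tool_pos: [0.6177, 0.0879, 0.0676]
tcp_rot: [-0.463, 0.462, -0.535, 0.535]
force: [-0.3, 0.7, -2.2]
width: 0.687
a t 31.3 tcp [617.7  87.9  67.6] d [ 0.   0.2 -1.1] turn [-0.     0.    -0.004] w 0.687 F [-0.3  0.7 -2.2] q7 -0.59
```

```bash
python3 -m pendant '[0,0,-0.5,0,0,0,-1, 0,0,-0.3,0,0,0,-1, 0,0,0,0,0,0,-1, 0,0,0,0,0,0,-1, 0,0,0,0,0,0,-1]'
python3 -m pendant '[0,0,-0.4,0,0,0,-1, 0,0,0,0,0,0,-1, 0,0,0,0,0,0,-1, 0,0,0,0,0,0,-1, 0,0,0,0,0,0,-1]'
python3 goal.py a 66.5
```

```text
time: 31.8
tool_pos: [0.6176, 0.0879, 0.0665]
tcp_rot: [0.462, -0.462, 0.535, -0.535]
force: [0.5, 0.2, -2.0]
width: 0.687
time: 32.3
tool_pos: [0.6176, 0.0879, 0.0665]
tcp_rot: [-0.463, 0.462, -0.535, 0.535]
force: [-1.0, -0.8, 2.4]
width: 0.686
a t 32.3 tcp [617.6  87.9  66.5] d [ 0.1  0.2 -0. ] turn [ 0.     0.    -0.004] w 0.686 F [-1.  -0.8  2.4] q7 -0.59
```

```bash
python3 -m pendant '[0,0,0,0,0,0,0.5, 0,0,0,0,0,0,1, 0,0,0,0,0,0,1, 0,0,0,0,0,0,1, 0,0,0,0,0,0,1]'
python3 -m pendant '[0,0,0,0,0,0,1, 0,0,0,0,0,0,1, 0,0,0,0,0,0,1, 0,0,0,0,0,0,1, 0,0,0,0,0,0,1]'
python3 -m pendant '[0,0,8,0,0,0,1, 0,0,20,0,0,0,1, 0,0,35,0,0,0,1, 0,0,35,0,0,0,1, 0,0,30,0,0,0,1]'
python3 -m pendant '[-10,10,20,0,0,0,1, -25,25,10,0,0,0,1, -30,30,0,0,0,0,1, -30,30,0,0,0,0,1, -30,30,0,0,0,0,1]'
python3 -m pendant '[-20,20,0,0,0,0,1, -10,10,0,0,0,0,1, 0,0,0,0,0,0,1, 0,0,0,0,0,0,1, 0,0,0,0,0,0,1]'
python3 - <<'E'
from chk import *
im=manip.capture("top"); s=manip.capture("scene")
for p,z,r in(((473,214),.074,17),((412,202),.089,19),((350,192),.104,22),((288,180),.119,25)): print(ring(im,"top",p,z,r))
cv2.imwrite("pics/t4.png",np.vstack([im[120:290,150:560],s[200:400,80:490]])[:,:,::-1])
E
```

```text
time: 32.8
tool_pos: [0.6176, 0.0879, 0.0661]
tcp_rot: [0.463, -0.462, 0.535, -0.535]
force: [-0.1, -0.5, -0.3]
width: 0.991
time: 33.3
tool_pos: [0.6176, 0.0879, 0.0662]
tcp_rot: [0.462, -0.462, 0.535, -0.535]
force: [-0.1, 0.3, 0.6]
width: 0.997
time: 33.8
tool_pos: [0.6179, 0.0881, 0.1968]
tcp_rot: [-0.463, 0.462, -0.535, 0.535]
force: [-0.2, 0.4, -0.2]
width: 1.0
time: 34.3
tool_pos: [0.4914, 0.214, 0.2251]
tcp_rot: [-0.463, 0.462, -0.535, 0.535]
force: [0.1, 0.4, 0.1]
width: 1.0
time: 34.8
tool_pos: [0.4643, 0.241, 0.224]
tcp_rot: [-0.461, 0.462, -0.535, 0.536]
force: [-0.3, 0.2, 0.3]
width: 0.997
[ 574.8 -194.7   22.7]
[ 589.  -100.6   25.9]
[602.7  -6.4  28.8]
[616.9  87.6  31.7]
```

View pics/t4.png

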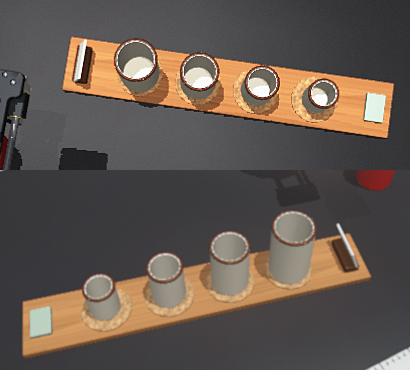

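All four stand upright: in the top crop at (137,63), (199,73), (262,83) and (323,94), tallest beside the ticket stand. The arm is clear at the left.

```bash
python3 -c "
from bench import manip
print(manip.hand_in())"
```

```text
the job is handed in; nothing more can be done
None
```

I placed the four cream beakers in the order 60, 75, 90, 105 on pads d, c, b and a. The tallest stands beside the ticket stand at the +y end. I released each one before fetching the next, and handed in at about 35 s of the 112 s allowed.

In the last pictures all four stand upright. In the top view each rim centre is within about 1 mm of the pad centre computed from the board's outline, in a calibration good to about 2 mm. At hand-in the arm was clear of everything. Contact forces at set-down stayed at or below about 4 N in the readings I took.

One check failed: my first centring check on beaker_60 gave a wrong circle (40 mm radius) because the board's brown leaked into the colour mask. I redid it with a tighter mask, which agreed to about 1 mm. During placing, the scene view of beaker_60 was blocked by the gripper, so that set-down relied on force and width readings until the arm moved off.

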